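Walk the sticky dry-chest cover shut and bolt it

TASK

Close the blue sliding cover of the component dry-chest fully home against its rear stop, both ends square. It sticks and jams askew if one end gets ahead, so push its two orange tabs in turn, gently, and never force it when it jams. Then slide the red-knobbed bolt all the way in behind the cover to lock it, let go, and leave the other things on the bench alone.

Things in the scene. Friction and masses are not known exactly. Their poses are not given: they have to be found in the camera images.
- chest: White component dry-chest, fixed, 240 (x) x 330 (y) mm, deck at z 70 mm. Origin at its underside, 110 mm behind its front edge, midway across; x along the track away from the robot, y left, z up; all 'chest' numbers use this frame, in mm. Steel side guides: inner faces y +-141 to 142, lips above reach in to y +-136.5, top z 83.5. Rear stop at x 100. Open well x 45 to 95, closed by the cover
- head_top (a point): Centre of the top of the chest's fixed grey control head, 140 (x) x 130 (y) mm, chest x -105 to 35, y -65 to 65, top z 115. It bridges the middle of the track, so that the cover can be pushed only at its two ends, where the deck before the tabs is clear
- cover: Blue sliding cover, 60 (x) x 280 (y) x 8 mm, 0.3 to 0.55 kg, loose between the guides (worn: 2 to 3 mm play in all), held down by the lips. Origin under its centre, at chest x 70 when home; starts 57 to 72 mm short. Slides at about 2 to 8 N. Pushed at one end it turns 2 to 4 degrees (differs each time), then wedges whatever the force; pushing the other end frees it. Keep finger force well under 25 N
- tab_left (a point): Centre of the push face (-x side) of the left (+y) orange tab on the cover's trailing edge: tab 34 wide (y), 10 thick (x), chest z 78 (cover's top) to 102. The point is 30 mm behind the cover's origin, 112 mm left of it, at chest z 90
- tab_right (a point): The same on the right (-y) orange tab
- home_left (a point): Fixed point of the chest where tab_left lies when the cover is fully home (chest x 40, y 112, z 90)
- home_right (a point): Fixed point where tab_right lies when the cover is fully home (chest x 40, y -112, z 90)
- bolt (a joint): Travel of the steel bolt in m: 0 drawn back, 0.040 fully in; slides along chest +y (from the right, inward), about 3 N friction, stays where left. Bar 15 wide (chest x 21 to 36), z 85.5 to 99.5, inner end at y -150 when back, -110 when in, then 4 mm behind the home cover's right tab. If the cover is not home the bar runs into the tab. Its bracket reaches y -232
- bolt_knob (a point): Centre of the bolt's upright red knob, 18 mm diameter, 21 mm high (chest z 99.5 to 120.5; this point at z 110), 55 mm outward (-y) of the bar's inner end; free space beyond it to -y above z 99.5 (bar and bracket lie below)
- spool: Bystander: grey solder spool, 48 mm diameter, 32 high, on the bench left of the chest; origin under its centre
- jar: Bystander: small amber jar, 40 mm diameter, 45 high, on the left; origin under its centre
- screwdriver: Bystander: screwdriver 160 mm long lying on the bench on the right; origin at its middle
- parts_tray: Bystander: small red open tray 90 x 70 x 25 mm on the right; origin under its centre

How it is judged:
By the outcome, as a careful person would: the job done as asked, in the order asked, and still so for the second after the job is handed in, with the robot touching nothing.
It also fails if it takes over 72 s, if anything falls off the work surface, if the arm or the gripper's body presses on something with over 40 N, if the wrist force passes 120 N, or if a joint passes its speed limit or range.

ROBOT

A 6-joint arm with a two-finger parallel gripper is mounted at the origin on the work surface. World frame = base frame: x ahead of the robot, y to its left, z up, the work surface at z = 0. Lengths are in m, angles in rad, forces in N, time in s.
With the tool pointing down it reaches from about 0.35 to 0.975 m from the base axis. Payload 4.9 kg.
Tool frame: the origin (TCP) lies at the very end of the fingers, on their centre line; the grasp point (between the pads) lies 19 mm behind it; z points along the fingers, y is the direction in which the jaws open and shut (so a half turn about z gives the same grasp; the last joint's range is limited). The gripper opens to 85 mm and grips with 20 to 120 N. Pads are 22 mm wide; open, the fingers measure 114 mm over their backs; the gripper's body (76 mm by 85 mm) begins 54 mm behind the grasp point. The pads swing forward as they close: fully open they stand 13 mm farther back than shut.
Start: joints at [-1.261, 0.053, 1.613, -0, 1.476, -0.119], TCP at [0.26, -0.568, 0.231] pointing down, gripper open.
Joint ranges: [-3.01, 3.01], [-1.01, 2.22], [0.06, 2.58], [-1.02, 4.17], [0.09, 2.62], [-3.14, 3.14]. Speed limits (rad/s): [2.57, 2.57, 3.14, 3.14, 3.14, 3.14].

INTERFACE

Orientations are given as a rotation vector (axis times angle).
In Python, from station import ctrl gives the robot as it stands.
- The arm moves only by the tool step_arm, never from a script. Its argument "moves" is a list of rows, each a list of 5 numbers: the opening, from 0 (shut) to 1 (fully open), then the shift along the world's x, y, z in m, then the turn about the world's z in degrees. A call has 1 to 20 rows; each row shifts and turns the pose as measured when the row begins; what a row does not reach is not made up. A row lasts 1/8 s, in which the tool goes at most 62.5 mm and 10.7 degrees, less where a joint would pass 70% of its speed; a pose out of reach is approached as far as the arm can. A call is refused whole if a number of a shift passes 0.0625 or a number of a turn 10.7, either way. A call with a gripper value outside its range is refused whole. The fingers move at their own pace and stop on an object; "newtons" is the grip in N (left out, the last holds). Time passes only in rows, so rows that do not move let the fingers close. It gives the time, the measured TCP pose, the force and the opening at its end, in the units of the state.
- ctrl.get_obs(): the state, without advancing time (a new reading comes with each control period).
- ctrl.get_image(name): name is "scene" or "top" or "wrist"; returns a dict with "color" (400x640x3 uint8, red, green, blue), "camera_matrix" (3x3 intrinsics, pixels), "R" (3x3) and "t" (3): a world point X has camera coordinates R X + t; the wrist camera has in their place "T_tool_cam" (4x4, takes a point from camera to tool coordinates, whose origin is the TCP and whose axes are the flange's). Camera axes: x right, y down, z forward; pixel columns grow to the right and rows downward; lengths in m; the calibration is good to about 2 mm. A picture is of the moment at which its call begins: read the wrist's pose just before it. There is no depth.
- ctrl.finish_job(): hands the job in, once; it reports no verdict.
Trained networks look in a picture, given as the dict that the camera call returned (one of the last four; its "shot" number tells which), for a name from the list of things; names that differ only in an ending like _2 or _b are one class to them, and where a whole thing is asked for, a point or a joint stands for the part that bears it (a point fixed in the world has none). Each returns a list of dicts, best first, with "p" (0 to 1); they miss things now and then, are a little off and sometimes report something else, mostly with a low value. They report only what shows in the picture. A call takes as long as a camera call.
- ctrl.spot_in(picture, query): "bbox" ([left, top, right, bottom] in pixels, round what is visible of it).
The state is a dict: "t": time; "q": joint angles; "dq": joint speeds; "effort": joint torques, N m; "tool_pos": TCP position; "tool_rot": TCP orientation; "contact_force": force on the tool from outside, world axes, zero at the start; "wrist_torque": the same for the moment, N m; "opening": finger opening in m.
Only numpy, scipy, OpenCV 4.12 (cv2) and the standard library are available. Lean on these libraries where they do the work, as an engineer would, in place of code of your own. Each camera call takes 0.05 s, during which the arm holds its last target.

## Working session

There is one attempt and no reset: what is moved stays moved. The work goes in short steps, Python scripts to look and compute and a tool call to move; the robot and the scene stay as the last step left them, time stands still between calls to the robot, and variables do not carry over. Pictures are saved under pics/ and viewed, and the job is handed in when it is done.

Besides the shell and the picture viewer there is one more tool, called after ">>>" as name(argument=value, ...), one argument or row to a line, values as JSON. step_arm: Moves the arm, as the interface text tells. Its arguments: {"type":"object","properties":{"moves":{"type":"array","items":{"type":"array","items":{"type":"number"}}},"newtons":{"type":"number"}},"required":["moves"]}

```bash
ls; mkdir -p pics; python3 - <<'E'
from station import ctrl
import cv2,numpy as np
o=ctrl.get_obs();print(o)
for n in("top","scene"):
    im=ctrl.get_image(n);cv2.imwrite(f"pics/{n}0.png",im["color"][:,:,::-1])
    print(n,im["camera_matrix"],im["R"],im["t"])
    for q in("chest","cover","tab_left","tab_right","bolt_knob","head_top","bolt"):
        print(q,[(np.round(d["bbox"],1).tolist(),round(d["p"],2)) for d in ctrl.spot_in(im,q)[:3]])
E
```

```text
pics
{'t': 0.0, 'q': array([-1.26100937e+00,  5.33434654e-02,  1.61429876e+00, -6.19746096e-06,
        1.47599352e+00, -1.19032835e-01]), 'dq': array([-1.33785219e-03,  1.83914909e-03,  1.50473245e-04, -1.89096585e-03,
        9.10341458e-04,  3.04084199e-05]), 'effort': array([ 8.39966342e-04, -3.93686163e+01, -3.70172381e+01,  8.15134081e-05,
        7.07957981e-03, -1.96600087e-05]), 'tool_pos': array([ 0.25966232, -0.56782182,  0.23006848]), 'tool_rot': array([-3.06766998e+00, -6.68007708e-01,  3.15069590e-04]), 'contact_force': array([ 0.13291159,  0.49555812, -0.25506367]), 'wrist_torque': array([0.01933061, 0.01232325, 0.03863315]), 'opening': 0.08523938354339566}
top [[401.53577061   0.         316.44656184]
 [  0.         401.53577061 193.93803392]
 [  0.           0.           1.        ]] [[-0.01724488 -0.99925955  0.0343943 ]
 [-0.99797152  0.0150939  -0.0618467 ]
 [ 0.06128176 -0.03539107 -0.99749287]] [-0.01884407  0.55320041  1.12384772]
chest [([218.1, 127.4, 371.7, 229.0], 0.74)]
cover [([236.5, 161.7, 336.9, 194.1], 0.63), ([220.0, 128.4, 368.8, 226.4], 0.58)]
tab_
[... 338 characters left out ...]
, 0.6)]
scene [[425.4260413    0.         317.9449887 ]
 [  0.         425.4260413  198.86459021]
 [  0.           0.           1.        ]] [[-0.65439086  0.75615146 -0.00275169]
 [ 0.61807307  0.53279115 -0.57803051]
 [-0.43561254 -0.37995863 -0.81601051]] [ 0.35933752 -0.29042057  1.4291807 ]
chest [([242.4, 170.5, 406.7, 308.0], 0.91), ([212.8, 111.7, 253.6, 136.9], 0.53)]
cover [([274.3, 186.5, 376.7, 256.8], 0.84)]
tab_left [([277.1, 184.6, 377.6, 257.7], 0.96)]
tab_right [([275.6, 187.0, 376.5, 256.1], 0.87)]
bolt_knob [([248.5, 179.6, 275.6, 202.6], 0.72)]
head_top [([244.9, 171.7, 401.4, 302.6], 0.74)]
bolt [([251.9, 181.0, 276.0, 201.3], 0.77), ([244.4, 176.5, 402.0, 306.1], 0.53)]
```

```bash
python3 - <<'E'
import cv2
a=cv2.imread("pics/top0.png")[110:250,120:400];cv2.imwrite("pics/top0c.png",cv2.resize(a,None,fx=2.85,fy=2.85,interpolation=cv2.INTER_CUBIC))
a=cv2.imread("pics/scene0.png")[150:330,220:430];cv2.imwrite("pics/scene0c.png",cv2.resize(a,None,fx=3.3,fy=3.3,interpolation=cv2.INTER_CUBIC))
E
```

```text
(no output)
```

View pics/top0.png

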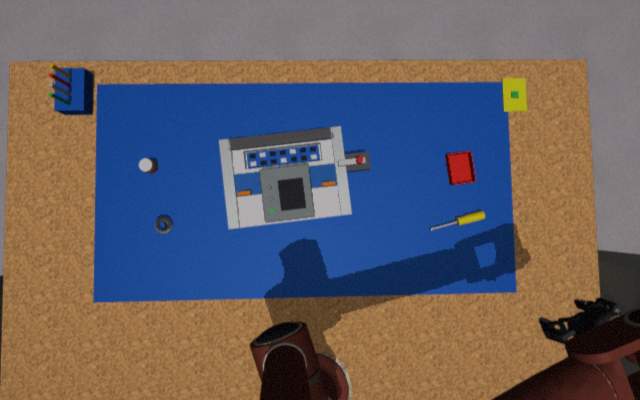

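```bash
sleep 0
```

```text
(no output)
```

View pics/top0c.png

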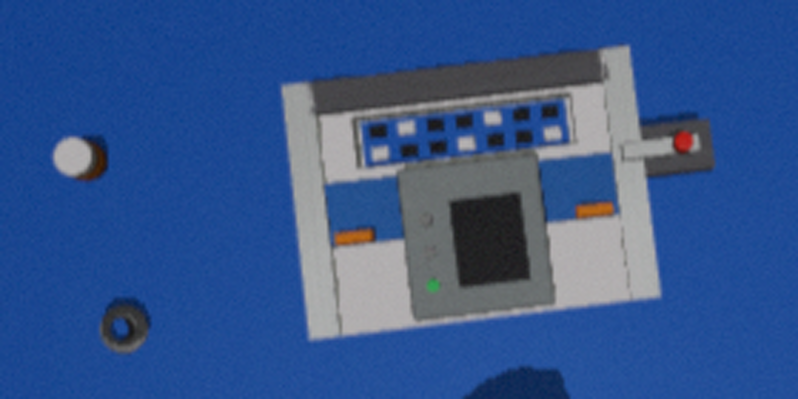

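View pics/scene0c.png

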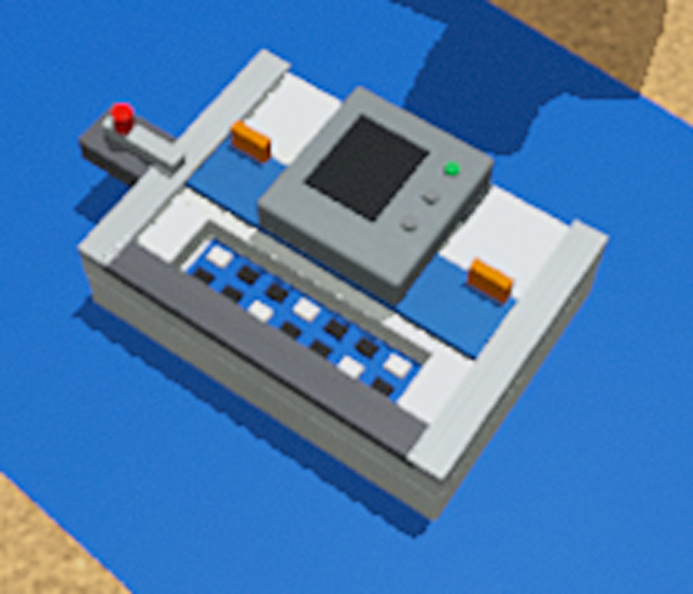

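```bash
cat >h.py <<'E'
import numpy as np,cv2
from scipy.optimize import least_squares
def proj(im,X):
    c=im["R"]@X+im["t"];p=im["camera_matrix"]@c;return p[:2]/p[2]
def ray(im,uv,z):
    d=np.linalg.solve(im["camera_matrix"],[uv[0],uv[1],1.]);d=im["R"].T@d;o=-im["R"].T@im["t"]
    return o+d*(z-o[2])/d[2]
E
cat >fit.py <<'E'
from station import ctrl
from h import *
M={'FL':(-110,165,83.5),'FR':(-110,-165,83.5),'RL':(130,165,83.5),'RR':(130,-165,83.5),'hRL':(35,65,115),'hRR':(35,-65,115),'hFL':(-105,65,115),'hFR':(-105,-65,115),'k':(28.5,-205,120.5)}
T={'FL':(310,340),'FR':(660,297),'RL':(283,85),'RR':(629,45),'hRL':(398,167),'hRR':(535,152),'hFL':(414,320),'hFR':(553,303),'k':(683,140)}
S={'FL':(607,238),'FR':(265,50),'RL':(440,477),'RR':(80,245),'hRL':(398,290),'hRR':(258,202),'hFL':(495,160),'hFR':(362,88),'k':(121,108)}
it=ctrl.get_image("top");is_=ctrl.get_image("scene")
pt={k:np.array(v)/2.85+[120-.0,110] for k,v in T.items()}
ps={k:np.array(v)/3.3+[220,150] for k,v in S.items()}
def W(p,m):
    c,s=np.cos(p[2]),np.sin(p[2]);m=np.array(m)/1000
    return np.array([p[0]+c*m[0]-s*m[1],p[1]+s*m[0]+c*m[1],m[2]])
def run(sets):
    f=lambda p:np.concatenate([proj(im,W(p,M[k]))-v for im,d in sets for k,v in d.items()])
    r=least_squares(f,[.6,.05,.1],loss='soft_l1');print(r.x,np.degrees(r.x[2]));print(np.round(f(r.x).reshape(-1,2),1).tolist());return r.x
run([(it,pt)]);run([(is_,ps)]);p=run([(it,pt),(is_,ps)])
np.save("chest.npy",p)
def toC(w):
    c,s=np.cos(p[2]),np.sin(p[2]);d=w[:2]-p[:2];return np.array([c*d[0]+s*d[1],-s*d[0]+c*d[1]])*1000
for im,o,sc,L in((it,(120,110),2.85,[(354,236),(594,210)]),(is_,(220,150),3.3,[(491,272),(252,133)])):
    for uv in L: print(toC(ray(im,np.array(uv)/sc+o,.102)))
for n in [(40,112,90),(40,-112,90),(28.5,-205,110)]: print(n,W(p,n))
E
python3 fit.py
```

```text
[0.58608501 0.05644288 0.10411448] 5.96532018446371
[[-0.4, -0.3], [0.2, -0.3], [-0.7, -0.1], [-0.1, 0.1], [-1.0, 0.3], [0.6, -0.2], [-0.5, 0.3], [0.8, 0.2], [2.3, -0.0]]
[0.58592075 0.06123942 0.09541184] 5.466695628799842
[[0.9, 0.7], [0.2, -0.2], [0.4, 1.4], [-0.5, 0.2], [0.1, -0.7], [-0.8, -0.1], [1.2, -0.2], [-0.5, -1.4], [-0.8, -0.4]]
[0.58592545 0.05894474 0.10113954] 5.794868779691891
[[-1.5, -0.4], [-0.9, -0.1], [-1.5, -0.3], [-0.9, 0.4], [-2.0, 0.3], [-0.3, -0.1], [-1.6, 0.3], [-0.3, 0.3], [1.4, 0.3], [0.1, -0.2], [-0.8, -0.5], [0.1, 0.7], [-1.1, 0.1], [-0.4, -1.3], [-1.5, -0.5], [0.3, -0.9], [-1.5, -1.9], [-1.7, -0.5]]
[-21.68395762 107.96995385]
[ -23.30989392 -114.0452024 ]
[-21.66301345 112.13438504]
[ -22.79868967 -109.86338398]
(40, 112, 90) [0.61441272 0.17441108 0.09      ]
(40, -112, 90) [ 0.63702937 -0.04844422  0.09      ]
(28.5, -205, 110) [ 0.63497809 -0.14213009  0.11      ]
```

>>> step_arm(
  moves=[
    [0,0.028,0.05,0,-1.9],
    [0,0.028,0.05,0,-1.9],
    [0,0.028,0.05,0,-1.9],
    [0,0.028,0.05,0,-1.9],
    [0,0.028,0.05,0,-1.9],
    [0,0.028,0.05,0,-1.9],
    [0,0.028,0.05,0,-1.9],
    [0,0.028,0.05,0,-1.9],
    [0,0.028,0.05,0,-1.9],
    [0,0.028,0.05,0,-1.9],
  ],
  newtons=30,
)

```text
t: 2.15
tool_pos: [0.5446, -0.0556, 0.2333]
tool_rot: [3.134, 0.122, 0.009]
contact_force: [-0.1, -0.5, 2.1]
opening: 0.0
```

>>> step_arm(
  moves=[
    [0,-0.002,-0.003,-0.05,1.2],
    [0,0,0,-0.05,0],
    [0,0,0,-0.03,0],
    [0,0,0,-0.012,0],
    [0,0,0,0,0],
  ],
)

```text
t: 2.78
tool_pos: [0.5454, -0.0538, 0.0906]
tool_rot: [3.131, 0.169, 0.019]
contact_force: [-0.7, -0.7, 0.4]
opening: -0.0001
```

```bash
cat >see.py <<'E'
import sys
from station import ctrl
from h import *
o=ctrl.get_obs()
p=np.array([.586,.0585,np.radians(5.75)])
c,s=np.cos(p[2]),np.sin(p[2]);d=o["tool_pos"][:2]-p[:2]
print(o["t"],"pos",o["tool_pos"].round(4),"chest",np.round([1000*(c*d[0]+s*d[1]),1000*(-s*d[0]+c*d[1])],1),o["tool_rot"].round(3),o["contact_force"].round(1))
n=sys.argv[1]
for cam,(a,b,w,h),f in(("top",(215,120,155,115),5),("scene",(240,165,170,145),4)):
    im=ctrl.get_image(cam)["color"][:,:,::-1]
    cv2.imwrite(f"pics/{cam}{n}.png",cv2.resize(im[b:b+h,a:a+w],None,fx=f,fy=f,interpolation=cv2.INTER_CUBIC))
E
python3 see.py 1
```

```text
2.775 pos [ 0.5454 -0.0538  0.0906] chest [ -51.6 -107.6] [3.131 0.169 0.019] [-0.7 -0.7  0.4]
```

View pics/scene1.png

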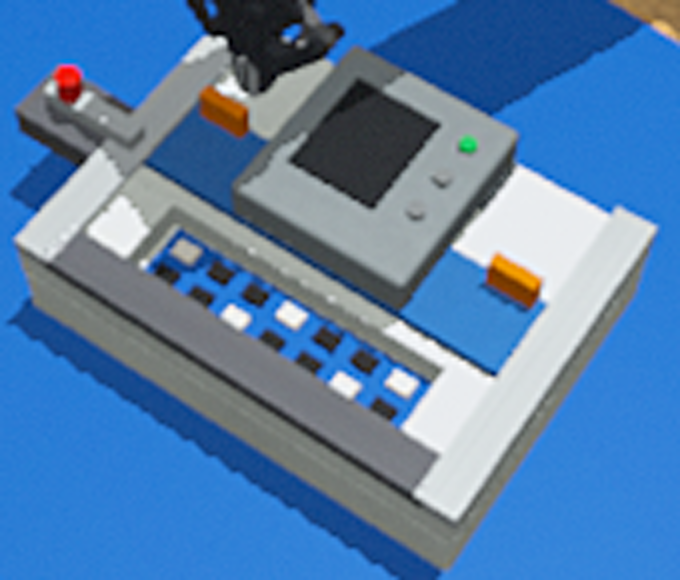

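View pics/top1.png

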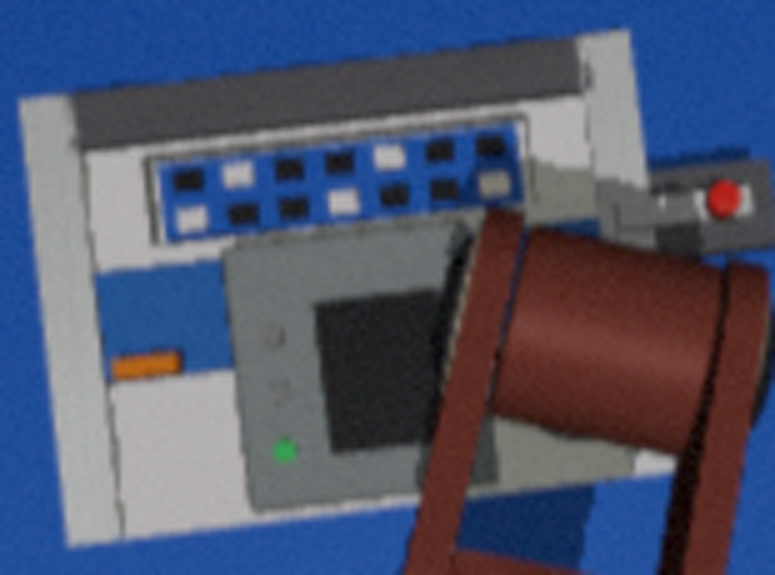

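>>> step_arm(
  moves=[
    [0,0.005,-0.003,0,0],
    [0,0.004,0,0,0],
    [0,0.003,0,0,0],
    [0,0.003,0,0,0],
  ],
)

```text
t: 3.38
tool_pos: [0.5646, -0.0582, 0.0962]
tool_rot: [3.128, 0.168, 0.032]
contact_force: [-1.9, -0.5, -0.8]
opening: 0.0001
```

>>> step_arm(
  moves=[
    [0,0.003,0,0,0],
    [0,0.003,0,0,0],
  ],
)

```text
t: 3.62
tool_pos: [0.5698, -0.0581, 0.096]
tool_rot: [3.129, 0.169, 0.026]
contact_force: [-6.5, -0.9, 5.1]
opening: -0.0002
```

```bash
python3 see.py 2
```

```text
3.625 pos [ 0.5698 -0.0581  0.096 ] chest [ -27.8 -114.4] [3.129 0.169 0.026] [-6.5 -0.9  5.1]
```

View pics/scene2.png

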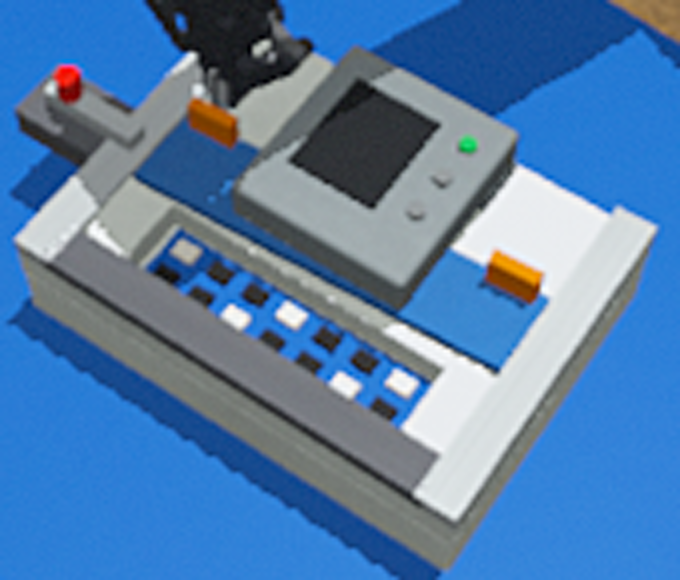

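>>> step_arm(
  moves=[
    [0,-0.015,0,0.01,0],
    [0,-0.008,0,0.045,0],
    [0,-0.004,0.045,0,0],
    [0,-0.004,0.045,0,0],
    [0,-0.004,0.045,0,0],
    [0,-0.004,0.045,0,0],
    [0,-0.004,0.043,0,0],
    [0,0,0,0,0],
  ],
)

```text
t: 4.72
tool_pos: [0.5306, 0.172, 0.1556]
tool_rot: [3.131, 0.164, 0.051]
contact_force: [-0.1, 0.1, 0.8]
opening: -0.0004
```

>>> step_arm(
  moves=[
    [0,-0.007,-0.006,-0.03,0],
    [0,0,0,-0.03,0],
    [0,0,0,-0.004,0],
    [0,0,0,0,0],
  ],
)

```text
t: 5.22
tool_pos: [0.5265, 0.1645, 0.0926]
tool_rot: [3.131, 0.163, 0.062]
contact_force: [-0.1, 0.1, 0.6]
opening: 0.0
```

>>> step_arm(
  moves=[
    [0,0.003,0,0,0],
    [0,0.003,0,0,0],
  ],
)

```text
t: 5.48
tool_pos: [0.5345, 0.1643, 0.0951]
tool_rot: [3.131, 0.162, 0.068]
contact_force: [-2.5, 1.2, 0.4]
opening: 0.0005
```

>>> step_arm(
  moves=[
    [0,0.004,0,-0.002,0],
    [0,0.004,0,-0.001,0],
    [0,0.004,0,0,0],
  ],
)

```text
t: 5.85
tool_pos: [0.5473, 0.1649, 0.0931]
tool_rot: [3.132, 0.163, 0.068]
contact_force: [-2.0, 0.7, 0.1]
opening: 0.0001
```

>>> step_arm(
  moves=[
    [0,0.003,0,-0.001,0],
    [0,0.003,0,0,0],
  ],
)

```text
t: 6.1
tool_pos: [0.5534, 0.1651, 0.0918]
tool_rot: [3.133, 0.163, 0.066]
contact_force: [-2.1, 1.4, -0.4]
opening: 0.0003
```

>>> step_arm(
  moves=[
    [0,0.003,0,0,0],
  ],
)

```text
t: 6.22
tool_pos: [0.5564, 0.1652, 0.0915]
tool_rot: [3.133, 0.163, 0.065]
contact_force: [-2.2, 1.8, 0.8]
opening: -0.0001
```

```bash
python3 see.py 3
```

```text
6.225 pos [0.5564 0.1652 0.0915] chest [-18.8 109.2] [3.133 0.163 0.065] [-2.2  1.8  0.8]
```

View pics/scene3.png

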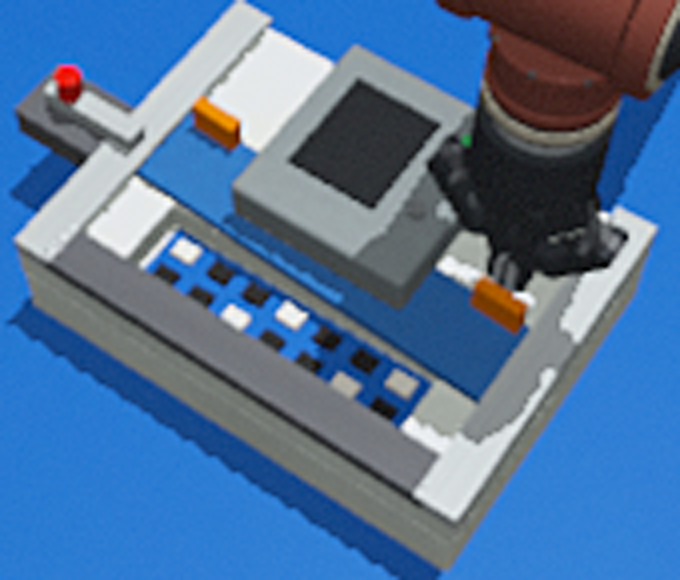

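>>> step_arm(
  moves=[
    [0,-0.015,0,0.01,0],
    [0,-0.005,0,0.045,0],
    [0,0.001,-0.045,0,0],
    [0,0.001,-0.045,0,0],
    [0,0.001,-0.045,0,0],
    [0,0.001,-0.045,0,0],
    [0,0.001,-0.043,0,0],
    [0,0,0,0,0],
  ],
)

```text
t: 7.32
tool_pos: [0.5461, -0.0681, 0.152]
tool_rot: [3.121, 0.165, 0.094]
contact_force: [-0.1, 0.4, 0.7]
opening: -0.0003
```

>>> step_arm(
  moves=[
    [0,0,0.009,-0.03,0],
    [0,0,0,-0.028,0],
    [0,0.003,0,-0.003,0],
    [0,0.005,0,0,0],
    [0,0.004,0,0,0],
  ],
)

```text
t: 7.95
tool_pos: [0.5619, -0.0581, 0.0936]
tool_rot: [3.117, 0.166, 0.107]
contact_force: [1.2, -0.3, 0.8]
opening: 0.0
```

>>> step_arm(
  moves=[
    [0,0.003,0,0,0],
    [0,0.003,0,-0.001,0],
  ],
)

```text
t: 8.2
tool_pos: [0.5697, -0.0583, 0.0947]
tool_rot: [3.116, 0.167, 0.112]
contact_force: [-3.5, -0.6, 2.2]
opening: 0.0001
```

>>> step_arm(
  moves=[
    [0,0.004,0,-0.001,0],
    [0,0.004,0,-0.001,0],
    [0,0.004,0,0,0],
  ],
)

```text
t: 8.57
tool_pos: [0.582, -0.0586, 0.093]
tool_rot: [3.115, 0.166, 0.109]
contact_force: [-2.5, -0.7, 0.5]
opening: -0.0001
```

>>> step_arm(
  moves=[
    [0,0.003,0,-0.001,0],
    [0,0.003,0,0,0],
  ],
)

```text
t: 8.82
tool_pos: [0.5881, -0.0588, 0.0917]
tool_rot: [3.115, 0.166, 0.108]
contact_force: [-2.8, -1.1, 1.6]
opening: 0.0
```

>>> step_arm(
  moves=[
    [0,-0.015,0,0.01,0],
    [0,-0.01,0,0.04,0],
    [0,-0.003,0.02,0,0],
    [0,-0.004,0.035,0,0],
    [0,-0.004,0.045,0,0],
    [0,-0.004,0.045,0,0],
    [0,-0.004,0.04,0,0],
    [0,-0.002,0.027,0,0],
    [0,0,0.008,0,0],
  ],
)

```text
t: 9.95
tool_pos: [0.5414, 0.1714, 0.1382]
tool_rot: [3.119, 0.165, 0.116]
contact_force: [-0.2, -0.1, 1.1]
opening: 0.0
```

>>> step_arm(
  moves=[
    [0,0,-0.004,-0.025,0],
    [0,0,0,-0.018,0],
    [0,0.003,0,-0.003,0],
    [0,0.004,0,0,0],
    [0,0.003,0,0,0],
  ],
)

```text
t: 10.58
tool_pos: [0.553, 0.1671, 0.0906]
tool_rot: [3.119, 0.164, 0.118]
contact_force: [-0.4, -0.3, 0.2]
opening: -0.0001
```

>>> step_arm(
  moves=[
    [0,0.003,0,0,0],
    [0,0.003,0,-0.001,0],
  ],
)

```text
t: 10.82
tool_pos: [0.5596, 0.1673, 0.0906]
tool_rot: [3.12, 0.164, 0.118]
contact_force: [-2.0, 0.3, 1.8]
opening: -0.0001
```

>>> step_arm(
  moves=[
    [0,0.004,0,0,0],
    [0,0.004,0,0,0],
    [0,0.004,0,0,0],
  ],
)

```text
t: 11.2
tool_pos: [0.5719, 0.1678, 0.0906]
tool_rot: [3.121, 0.164, 0.117]
contact_force: [-1.7, 1.8, -0.4]
opening: -0.0003
```

>>> step_arm(
  moves=[
    [0,0.003,0,0,0],
  ],
)

```text
t: 11.32
tool_pos: [0.5751, 0.1679, 0.0904]
tool_rot: [3.121, 0.164, 0.117]
contact_force: [-2.4, 1.7, -1.0]
opening: -0.0001
```

>>> step_arm(
  moves=[
    [0,-0.015,0,0.01,0],
    [0,-0.006,0,0.04,0],
    [0,0.003,-0.02,0,0],
    [0,0.004,-0.035,0,0],
    [0,0.003,-0.045,0,0],
    [0,0.003,-0.045,0,0],
    [0,0.003,-0.04,0,0],
    [0,0.002,-0.027,0,0],
    [0,0,-0.008,0,0],
  ],
)

```text
t: 12.45
tool_pos: [0.5753, -0.0645, 0.1405]
tool_rot: [3.113, 0.163, 0.129]
contact_force: [0.1, 0.5, -0.1]
opening: 0.0002
```

>>> step_arm(
  moves=[
    [0,-0.002,0.007,-0.028,0],
    [0,0,0,-0.018,0],
    [0,0.003,0,-0.003,0],
    [0,0.004,0,0,0],
    [0,0.003,0,0,0],
  ],
)

```text
t: 13.08
tool_pos: [0.5851, -0.0578, 0.0908]
tool_rot: [3.112, 0.163, 0.133]
contact_force: [-0.2, -0.8, 0.3]
opening: 0.0001
```

>>> step_arm(
  moves=[
    [0,0.004,0,0,0],
    [0,0.004,0,-0.001,0],
    [0,0.004,0,0,0],
  ],
)

```text
t: 13.45
tool_pos: [0.5983, -0.0581, 0.0913]
tool_rot: [3.111, 0.164, 0.134]
contact_force: [-1.1, -0.5, -1.1]
opening: 0.0002
```

>>> step_arm(
  moves=[
    [0,0.004,0,0,0],
    [0,0.004,0,0,0],
  ],
)

```text
t: 13.7
tool_pos: [0.6065, -0.0583, 0.0912]
tool_rot: [3.111, 0.164, 0.132]
contact_force: [-2.2, -1.5, 1.0]
opening: 0.0004
```

```bash
python3 see.py 4
```

```text
13.7 pos [ 0.6065 -0.0583  0.0912] chest [   8.7 -118.2] [3.111 0.164 0.132] [-2.2 -1.5  1. ]
```

View pics/scene4.png

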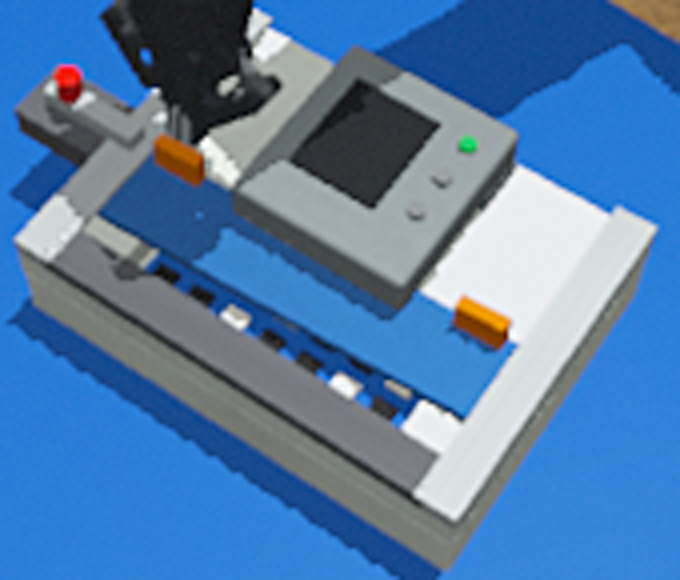

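>>> step_arm(
  moves=[
    [0,-0.015,0,0.01,0],
    [0,-0.01,0,0.042,0],
    [0,-0.004,0.02,0,0],
    [0,-0.005,0.035,0,0],
    [0,-0.005,0.045,0,0],
    [0,-0.004,0.045,0,0],
    [0,-0.004,0.04,0,0],
    [0,-0.002,0.027,0,0],
    [0,0,0.008,0,0],
  ],
)

```text
t: 14.92
tool_pos: [0.556, 0.172, 0.1414]
tool_rot: [3.115, 0.162, 0.141]
contact_force: [0.2, 0.8, 0.0]
opening: 0.0002
```

>>> step_arm(
  moves=[
    [0,0,-0.003,-0.025,0],
    [0,0,0,-0.02,0],
    [0,0.002,0,-0.003,0],
    [0,0.003,0,0,0],
    [0,0.003,0,0,0],
  ],
)

```text
t: 15.55
tool_pos: [0.5652, 0.1687, 0.0925]
tool_rot: [3.115, 0.162, 0.144]
contact_force: [-0.4, -0.3, 0.2]
opening: -0.0001
```

>>> step_arm(
  moves=[
    [0,0.004,0,-0.001,0],
    [0,0.004,0,-0.001,0],
    [0,0.004,0,0,0],
    [0,0.004,0,0,0],
  ],
)

```text
t: 16.05
tool_pos: [0.5825, 0.1693, 0.092]
tool_rot: [3.116, 0.162, 0.145]
contact_force: [-2.5, 0.9, 0.8]
opening: -0.0004
```

>>> step_arm(
  moves=[
    [0,0.004,0,0,0],
    [0,0.004,0,0,0],
  ],
)

```text
t: 16.3
tool_pos: [0.5904, 0.1696, 0.0915]
tool_rot: [3.117, 0.162, 0.143]
contact_force: [-2.1, 1.9, 0.4]
opening: 0.0002
```

>>> step_arm(
  moves=[
    [0,0.002,0,0,0],
    [0,-0.015,0,0.01,0],
    [0,-0.006,0,0.042,0],
    [0,0.003,-0.02,0,0],
    [0,0.004,-0.035,0,0],
    [0,0.004,-0.045,0,0],
    [0,0.003,-0.045,0,0],
    [0,0.003,-0.04,0,0],
    [0,0.001,-0.025,0,0],
    [0,0,-0.005,0,0],
  ],
)

```text
t: 17.55
tool_pos: [0.5922, -0.0583, 0.1427]
tool_rot: [3.108, 0.16, 0.154]
contact_force: [-0.4, 0.0, -0.0]
opening: -0.0
```

>>> step_arm(
  moves=[
    [0,0,0.004,-0.027,0],
    [0,0,0,-0.02,0],
    [0,0.003,0,-0.003,0],
    [0,0.003,0,0,0],
  ],
)

```text
t: 18.05
tool_pos: [0.5988, -0.0541, 0.0912]
tool_rot: [3.108, 0.16, 0.156]
contact_force: [0.4, -0.0, 0.8]
opening: -0.0
```

>>> step_arm(
  moves=[
    [0,0.004,0,0,0],
    [0,0.004,0,0,0],
    [0,0.004,0,0,0],
    [0,0.004,0,0,0],
    [0,0.003,0,0,0],
  ],
)

```text
t: 18.68
tool_pos: [0.6198, -0.054, 0.0931]
tool_rot: [3.107, 0.161, 0.157]
contact_force: [-1.4, 0.4, -0.4]
opening: 0.0003
```

>>> step_arm(
  moves=[
    [0,0.003,0,0,0],
  ],
)

```text
t: 18.8
tool_pos: [0.6228, -0.054, 0.0932]
tool_rot: [3.107, 0.161, 0.157]
contact_force: [-1.8, 0.6, 0.4]
opening: -0.0
```

>>> step_arm(
  moves=[
    [0,-0.015,0,0.01,0],
    [0,-0.01,0,0.042,0],
    [0,-0.003,0.02,0,0],
    [0,-0.004,0.035,0,0],
    [0,-0.004,0.045,0,0],
    [0,-0.004,0.045,0,0],
    [0,-0.003,0.04,0,0],
    [0,-0.001,0.025,0,0],
    [0,0,0.006,0,0],
  ],
)

```text
t: 19.92
tool_pos: [0.5791, 0.1712, 0.1449]
tool_rot: [3.108, 0.16, 0.167]
contact_force: [0.2, -0.4, -0.2]
opening: 0.0003
```

>>> step_arm(
  moves=[
    [0,0,-0.002,-0.027,0],
    [0,0,0,-0.02,0],
    [0,0.002,0,-0.003,0],
    [0,0.003,0,0,0],
  ],
)

```text
t: 20.42
tool_pos: [0.5849, 0.1686, 0.0935]
tool_rot: [3.107, 0.16, 0.169]
contact_force: [0.6, -0.5, 0.6]
opening: 0.0003
```

Home is expected near world x ≈ 0.603 here; push with smaller steps at the end.

>>> step_arm(
  moves=[
    [0,0.004,0,-0.001,0],
    [0,0.004,0,-0.001,0],
    [0,0.003,0,0,0],
    [0,0.003,0,0,0],
  ],
)

```text
t: 20.92
tool_pos: [0.6005, 0.1687, 0.0934]
tool_rot: [3.109, 0.158, 0.171]
contact_force: [-1.5, 0.6, 0.6]
opening: -0.0002
```

>>> step_arm(
  moves=[
    [0,0.002,0,0,0],
    [0,0.002,0,0,0],
  ],
)

```text
t: 21.18
tool_pos: [0.6033, 0.1692, 0.0932]
tool_rot: [3.11, 0.159, 0.164]
contact_force: [-10.4, 0.0, 6.5]
opening: -0.0002
```

>>> step_arm(
  moves=[
    [0,0.002,0,0,0],
    [0,0.002,0,0,0],
  ],
)

```text
t: 21.42
tool_pos: [0.6032, 0.1693, 0.0933]
tool_rot: [3.11, 0.16, 0.145]
contact_force: [-11.4, -0.4, 8.1]
opening: 0.0001
```

>>> step_arm(
  moves=[
    [0,-0.015,0,0.008,0],
    [0,-0.006,0,0.042,0],
    [0,0.004,-0.02,0,0],
    [0,0.005,-0.035,0,0],
    [0,0.005,-0.045,0,0],
    [0,0.004,-0.045,0,0],
    [0,0.004,-0.04,0,0],
    [0,0.002,-0.025,0,0],
    [0,0,-0.005,0,0],
  ],
)

```text
t: 22.55
tool_pos: [0.6085, -0.0578, 0.1429]
tool_rot: [3.102, 0.159, 0.156]
contact_force: [-0.3, 0.0, -0.0]
opening: 0.0002
```

>>> step_arm(
  moves=[
    [0,0,0.004,-0.027,0],
    [0,0,0,-0.02,0],
    [0,0.002,0,-0.003,0],
    [0,0.002,0,0,0],
  ],
)

```text
t: 23.05
tool_pos: [0.6129, -0.0534, 0.091]
tool_rot: [3.102, 0.16, 0.157]
contact_force: [-0.2, -0.6, 0.2]
opening: -0.0001
```

>>> step_arm(
  moves=[
    [0,0.004,0,0,0],
    [0,0.003,0,0,0],
    [0,0.003,0,0,0],
  ],
)

```text
t: 23.42
tool_pos: [0.6249, -0.0532, 0.0933]
tool_rot: [3.101, 0.161, 0.162]
contact_force: [-0.9, -0.5, -1.5]
opening: -0.0
```

>>> step_arm(
  moves=[
    [0,0.002,0,0,0],
    [0,0.002,0,0,0],
  ],
)

```text
t: 23.68
tool_pos: [0.6271, -0.0533, 0.0931]
tool_rot: [3.101, 0.161, 0.152]
contact_force: [-13.1, 0.3, 8.7]
opening: -0.0
```

>>> step_arm(
  moves=[
    [0,0.002,0,0,0],
    [0,0.002,0,0,0],
  ],
)

```text
t: 23.92
tool_pos: [0.6269, -0.0533, 0.0933]
tool_rot: [3.103, 0.162, 0.132]
contact_force: [-9.8, 0.1, 6.9]
opening: -0.0003
```

>>> step_arm(
  moves=[
    [0,-0.015,0,0.008,0],
    [0,-0.015,0,0.045,0],
    [0,-0.04,0,0.03,0],
    [0,-0.05,0,0.02,0],
    [0,-0.05,0,0,0],
    [0,0,0,0,0],
  ],
)

```text
t: 24.68
tool_pos: [0.4541, -0.0535, 0.2009]
tool_rot: [3.101, 0.162, 0.143]
contact_force: [0.6, -0.2, -0.5]
opening: 0.0002
```

```bash
python3 see.py 5
```

```text
24.675 pos [ 0.4541 -0.0535  0.2009] chest [-142.5  -98.2] [3.101 0.162 0.143] [ 0.6 -0.2 -0.5]
```

View pics/scene5.png

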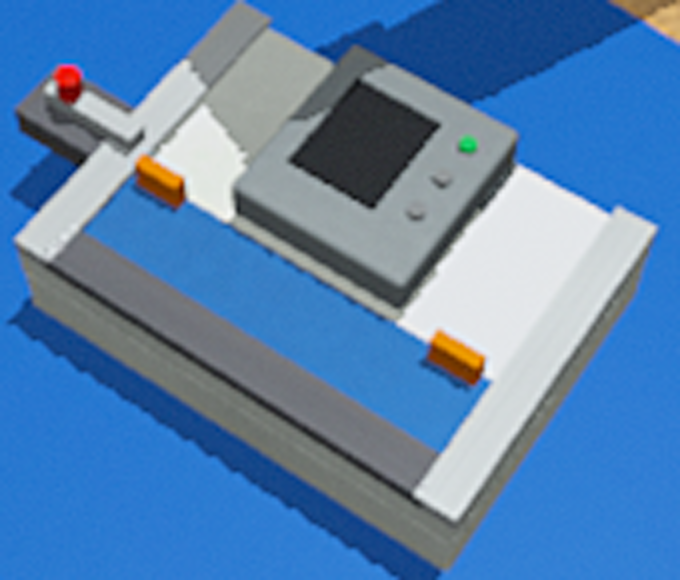

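View pics/top5.png

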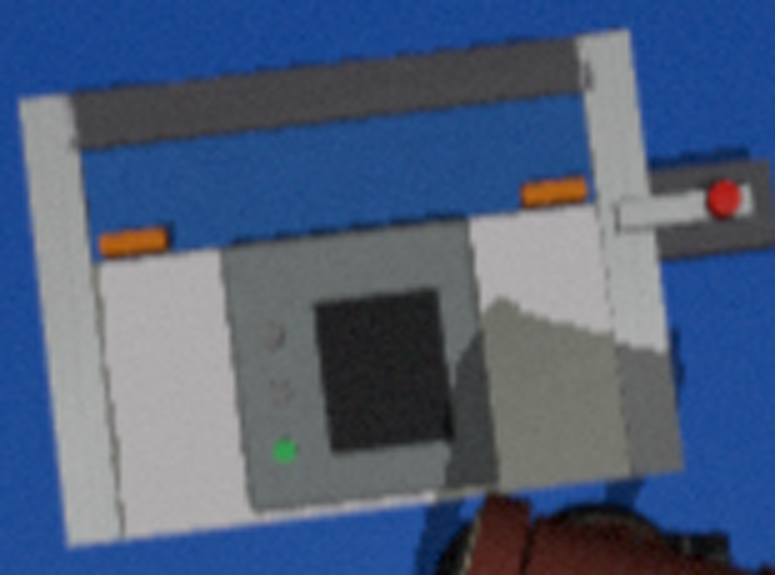

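>>> step_arm(
  moves=[
    [0,0.015,0.03,0,0],
    [0,0.025,0.045,0,0],
    [0,0.025,0.045,0,0],
    [0,0.025,0.045,-0.02,0],
    [0,0.025,0.035,-0.025,0],
    [0,0.013,0.018,-0.01,0],
    [0,0,0,0,0],
  ],
)

```text
t: 25.65
tool_pos: [0.599, 0.1734, 0.1458]
tool_rot: [3.099, 0.162, 0.156]
contact_force: [-0.8, -0.5, 0.1]
opening: -0.0002
```

>>> step_arm(
  moves=[
    [0,-0.014,-0.003,-0.015,0],
    [0,0,0,-0.025,0],
    [0,0,0,-0.013,0],
    [0,0.003,0,0,0],
    [0,0.004,0,0,0],
    [0,0.003,0,0,0],
  ],
)

```text
t: 26.4
tool_pos: [0.5999, 0.1691, 0.095]
tool_rot: [3.098, 0.16, 0.165]
contact_force: [0.6, 0.5, 0.6]
opening: 0.0004
```

>>> step_arm(
  moves=[
    [0,0.003,0,0,0],
    [0,0.002,0,0,0],
  ],
)

```text
t: 26.65
tool_pos: [0.6036, 0.1692, 0.0957]
tool_rot: [3.099, 0.159, 0.157]
contact_force: [-13.0, -1.0, 6.2]
opening: 0.0002
```

>>> step_arm(
  moves=[
    [0,0.002,0,0,0],
    [0,0.002,0,0,0],
  ],
)

```text
t: 26.9
tool_pos: [0.6035, 0.1692, 0.0958]
tool_rot: [3.099, 0.16, 0.137]
contact_force: [-9.5, -0.3, 6.1]
opening: -0.0
```

>>> step_arm(
  moves=[
    [0,-0.015,0,0.008,0],
    [0,-0.003,0,0.05,0],
    [0,0,-0.02,0.03,0],
    [0,0.004,-0.04,0,0],
    [0,0.007,-0.05,0,0],
    [0,0.007,-0.055,0,0],
    [0,0.007,-0.055,0,0],
    [0,0.007,-0.05,0,0],
    [0,0.007,-0.04,0,0],
    [0,0.005,-0.025,0,0],
    [0,0.004,-0.01,0,0],
    [0,0,0,0,0],
  ],
)

```text
t: 28.4
tool_pos: [0.6366, -0.1867, 0.193]
tool_rot: [3.094, 0.165, 0.158]
contact_force: [0.6, 0.1, -0.1]
opening: -0.0001
```

```bash
python3 see.py 6; python3 - <<'E'
from station import ctrl
from h import *
import itertools
P=[]
for n in("top","scene"):
    im=ctrl.get_image(n);r=ctrl.spot_in(im,"bolt_knob");print(n,[(np.round(d["bbox"],1).tolist(),round(d["p"],2)) for d in r[:2]])
    c=im["color"].astype(int);m=(c[...,0]>150)&(c[...,1]<70)&(c[...,2]<70)
    k,l,s,ce=cv2.connectedComponentsWithStats(m.astype(np.uint8))
    print([(s[i].tolist(),ce[i].round(1).tolist(),ray(im,ce[i],.113).round(4).tolist()) for i in range(1,k) if s[i][4]>8])
E
```

```text
28.4 pos [ 0.6366 -0.1867  0.193 ] chest [  25.8 -249. ] [3.094 0.165 0.158] [ 0.6  0.1 -0.1]
top [([219.3, 130.0, 366.2, 232.3], 0.72), ([338.3, 155.9, 363.3, 165.1], 0.46)]
[([449, 154, 23, 30, 531], [459.7, 167.9], [0.6102, -0.4048, 0.113]), ([357, 157, 6, 5, 26], [359.5, 159.0], [0.6372, -0.1392, 0.113])]
scene [([250.7, 183.8, 275.7, 203.2], 0.57)]
[([176, 141, 36, 21, 336], [193.3, 150.9], [0.6667, -0.3559, 0.113]), ([254, 182, 6, 5, 25], [256.6, 184.0], [0.6328, -0.1397, 0.113])]
```

View pics/scene6.png

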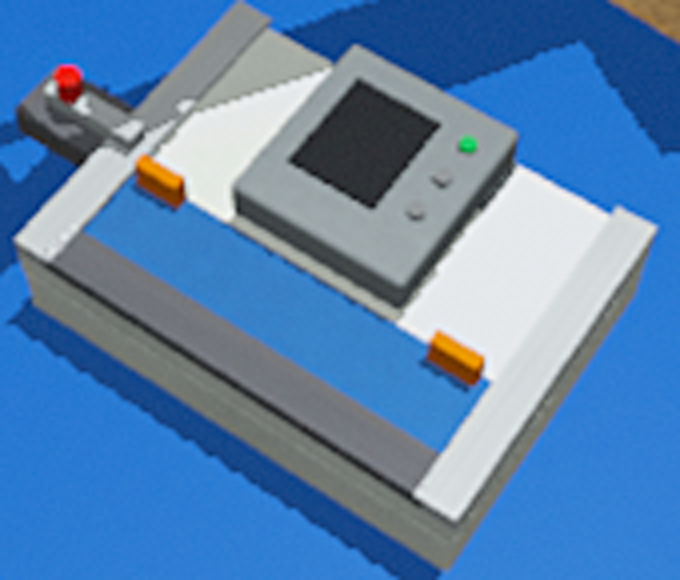

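>>> step_arm(
  moves=[
    [0,0.003,0,-0.03,0],
    [0,0,0,-0.035,0],
    [0,0,0,-0.017,0],
    [0,0,0,0,0],
  ],
)

```text
t: 29.2
tool_pos: [0.6403, -0.1833, 0.111]
tool_rot: [3.092, 0.173, 0.163]
contact_force: [0.6, 0.2, 0.2]
opening: -0.0
```

```bash
python3 - <<'E'
from station import ctrl
import cv2
for n,(a,b,w,h) in(("scene",(210,140,130,100)),("wrist",(0,0,640,400))):
    im=ctrl.get_image(n)["color"][b:b+h,a:a+w,::-1]
    cv2.imwrite(f"pics/{n}7.png",cv2.resize(im,None,fx=5,fy=5,interpolation=cv2.INTER_CUBIC) if n=="scene" else im)
E
```

```text
(no output)
```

View pics/scene7.png

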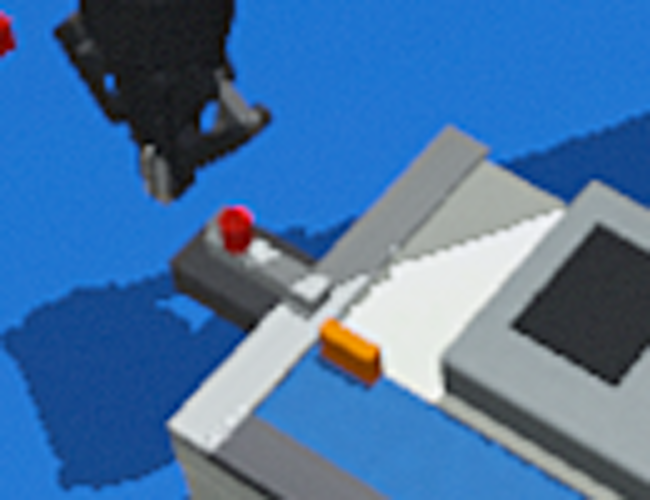

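View pics/wrist7.png

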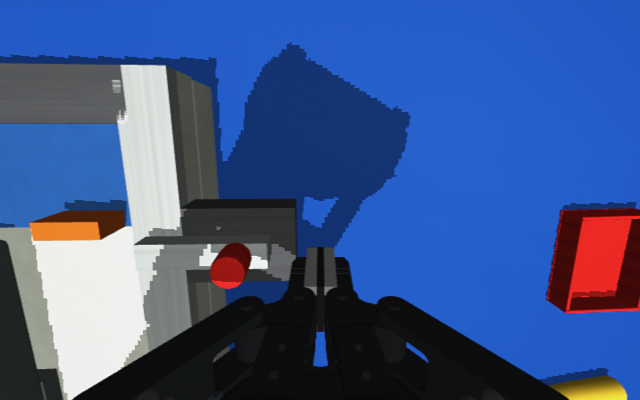

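>>> step_arm(
  moves=[
    [0,0,0.006,-0.005,0],
    [0,-0.001,0.006,0,0],
    [0,-0.001,0.005,0,0],
    [0,0,0.004,0,0],
  ],
)

```text
t: 29.8
tool_pos: [0.6416, -0.1623, 0.1124]
tool_rot: [3.087, 0.172, 0.177]
contact_force: [0.5, -0.4, -0.5]
opening: 0.0001
```

>>> step_arm(
  moves=[
    [0,-0.001,0.004,0,0],
    [0,0,0.004,0,0],
    [0,-0.001,0.004,0,0],
  ],
)

```text
t: 30.18
tool_pos: [0.6398, -0.1511, 0.1128]
tool_rot: [3.083, 0.172, 0.178]
contact_force: [1.1, -2.8, -0.5]
opening: 0.0006
```

>>> step_arm(
  moves=[
    [0,-0.002,0.004,-0.002,0],
    [0,-0.002,0.004,-0.001,0],
    [0,-0.001,0.004,0,0],
    [0,-0.001,0.004,0,0],
  ],
)

```text
t: 30.68
tool_pos: [0.6362, -0.1352, 0.1127]
tool_rot: [3.08, 0.171, 0.19]
contact_force: [3.0, -2.8, -0.2]
opening: -0.0002
```

>>> step_arm(
  moves=[
    [0,0,0.004,0,0],
    [0,-0.001,0.004,0,0],
    [0,0,0.004,0,0],
  ],
)

```text
t: 31.05
tool_pos: [0.6349, -0.1233, 0.1127]
tool_rot: [3.077, 0.172, 0.189]
contact_force: [1.6, -11.6, -0.2]
opening: 0.0
```

>>> step_arm(
  moves=[
    [0,0,0.003,-0.001,0],
    [0,0,0.003,0,0],
    [0,0,0.003,0,0],
  ],
)

```text
t: 31.42
tool_pos: [0.6349, -0.1233, 0.1132]
tool_rot: [3.057, 0.172, 0.187]
contact_force: [2.3, -12.0, -1.3]
opening: -0.0001
```

```bash
python3 see.py 8
```

```text
31.425 pos [ 0.6349 -0.1233  0.1132] chest [  30.4 -185.8] [3.057 0.172 0.187] [  2.3 -12.   -1.3]
```

View pics/scene8.png

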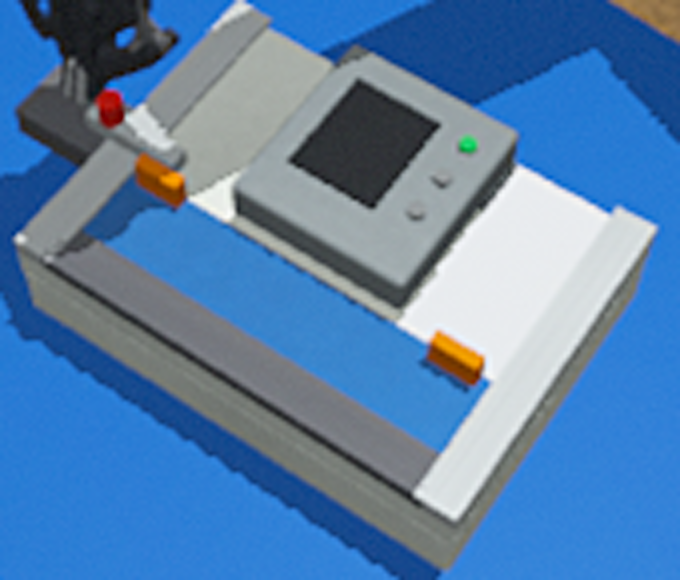

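>>> step_arm(
  moves=[
    [0,0.001,-0.015,0,0],
    [0,0.002,-0.025,0.01,0],
    [0,0,-0.02,0.05,0],
    [0,0,0,0.06,0],
    [0,-0.04,-0.02,0.03,0],
    [0,-0.05,-0.02,0,0],
    [0,-0.05,-0.02,0,0],
    [0,0,0,0,0],
  ],
)

```text
t: 32.52
tool_pos: [0.4866, -0.24, 0.2574]
tool_rot: [3.079, 0.178, 0.156]
contact_force: [0.5, 0.0, 0.5]
opening: -0.0
```

```bash
python3 see.py 9; python3 - <<'E'
from station import ctrl
from h import *
p=np.array([.586,.0585,np.radians(5.75)]);co,si=np.cos(p[2]),np.sin(p[2])
def toC(w):
    d=w[:2]-p[:2];return np.round([1000*(co*d[0]+si*d[1]),1000*(-si*d[0]+co*d[1])],1).tolist()
for n in("top","scene"):
    im=ctrl.get_image(n);c=im["color"].astype(int)
    for nm,m,z in(("red",(c[...,0]>150)&(c[...,1]<70)&(c[...,2]<70),.113),("orange",(c[...,0]>150)&(c[...,1]>70)&(c[...,1]<160)&(c[...,2]<70),.098)):
        k,l,s,ce=cv2.connectedComponentsWithStats(m.astype(np.uint8))
        print(n,nm,[(s[i].tolist(),toC(ray(im,ce[i],z))) for i in range(1,k) if s[i][4]>8])
E
```

```text
32.525 pos [ 0.4866 -0.24    0.2574] chest [-128.8 -287.1] [3.079 0.178 0.156] [0.5 0.  0.5]
top red [([448, 153, 24, 31, 536], [-21.9, -463.2]), ([344, 158, 6, 6, 25], [30.6, -166.2])]
top orange [([49, 63, 4, 5, 16], [372.9, 577.3]), ([545, 65, 3, 6, 9], [225.1, -746.7]), ([36, 70, 9, 6, 13], [355.7, 605.0]), ([48, 72, 4, 7, 9], [346.9, 581.1]), ([512, 77, 9, 2, 16], [208.0, -659.6]), ([524, 76, 2, 7, 9], [202.1, -683.5]), ([561, 79, 5, 4, 9], [186.8, -789.6]), ([526, 88, 4, 17, 28], [150.3, -680.7]), ([17, 95, 3, 5, 9], [295.9, 665.1]), ([35, 103, 4, 6, 9], [267.6, 620.6]), ([17, 105, 6, 8, 15], [263.8, 664.1]), ([535, 106, 5, 5, 9], [118.2, -706.1]), ([509, 111, 18, 2, 20], [114.9, -650.7]), ([45, 118, 7, 6, 9], [225.0, 593.4]), ([26, 137, 6, 4, 9], [183.7, 647.0]), ([62, 145, 4, 7, 10], [150.1, 560.6]), ([320, 156, 12, 4, 36], [46.7, -115.0]), ([36, 161, 6, 5, 12], [116.4, 628.2]), ([85, 161, 6, 4, 9], [103.5, 504.2]), ([235, 166, 13, 4, 38], [45.4, 110.1]), ([61, 192, 6, 7, 11], [25.0, 571.6]), ([84, 206, 6, 6, 13], [-15.9, 516.2]), ([478, 212, 6, 4, 12], [-147.6, -507.8]), ([3
[... 327 characters left out ...]
, 6, 10], [-357.4, 558.8]), ([63, 345, 2, 8, 9], [-361.2, 601.9]), ([13, 346, 4, 5, 10], [-344.0, 722.5]), ([230, 348, 6, 6, 9], [-418.4, 183.0]), ([9, 365, 5, 5, 10], [-391.3, 732.2]), ([5, 371, 6, 8, 11], [-408.3, 743.1]), ([169, 373, 4, 5, 10], [-461.2, 342.6]), ([446, 376, 3, 7, 9], [-563.5, -358.1]), ([11, 380, 8, 6, 9], [-428.7, 727.5]), ([584, 382, 6, 4, 9], [-622.6, -726.2]), ([29, 386, 5, 5, 10], [-448.1, 689.6]), ([466, 391, 7, 6, 13], [-608.7, -411.4])]
scene red [([176, 141, 36, 21, 325], [38.5, -420.0]), ([265, 188, 6, 5, 25], [26.1, -167.2])]
scene orange [([213, 119, 18, 8, 18], [-97.0, -443.2]), ([274, 203, 12, 9, 48], [43.9, -114.6]), ([348, 248, 13, 10, 48], [43.7, 112.2])]
```

View pics/top9.png

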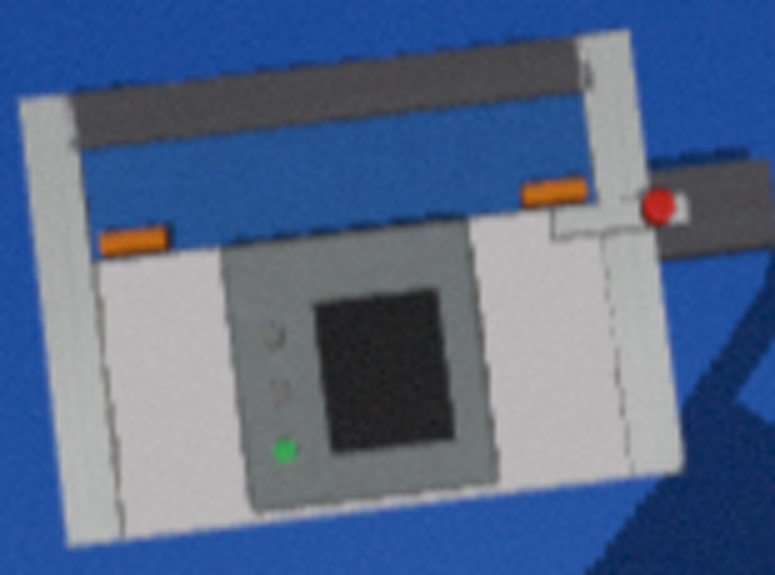

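View pics/scene9.png

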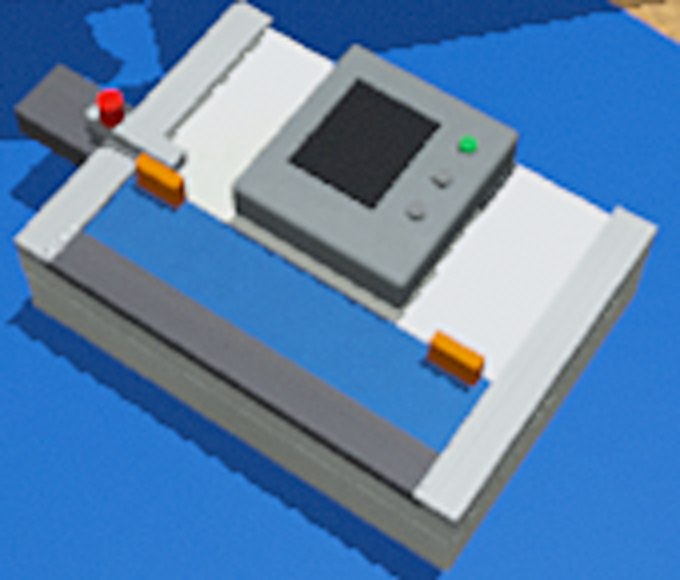

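```bash
python3 -c "
from station import ctrl
print(ctrl.get_obs()['contact_force']);print(ctrl.finish_job())"
```

```text
[-1.80574014  0.2585701  -1.13102345]
the job is handed in; nothing more can be done
None
```

The cover is closed and locked. I handed the job in at about 32.5 s, with the arm clear of everything.

**Cover:** I pushed the two orange tabs in turn, keeping either end no more than roughly 12 mm ahead. The push needed about 2–3 N while sliding and 10–13 N once against the stop. Both ends stopped hard, and I pushed the left end again after the right to confirm it. The pictures show the cover flush along the rear stop, with both tabs near chest x 44–47 where 45 is expected. By the finger position, the two ends stopped about 1.3 mm apart, which is within my uncertainty on the chest's angle.

**Bolt:** I pushed the red knob with shut fingers until it stopped against about 12 N with no further movement. In the pictures:
- **Bar:** its inner end lies behind the right tab, about 3 mm past the tab's centre, where fully in should give about 2 mm.
- **Knob:** it sits at chest y about -166, where -165 is expected.

**What disagreed:**
- **Bolt travel:** I measured about 35 mm rather than 40 mm. The end position matches fully in, so I think the bolt started about 5 mm in. I could not confirm that.
- **Tool tilt:** the tool leaned by a few degrees over the run, with no visible effect.

I touched none of the other things on the bench, though I compared only the tray before and after.

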